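Set the bench gauge with its knurled wheel

ROBOT

A 6-joint arm with a two-finger parallel gripper is mounted at the origin on a cart in front of the work surface, level with it; the furniture and walls round the work are solid. World frame = base frame: x ahead of the robot, y to its left, z up, the work surface at z = 0. Lengths are in m, angles in degrees, forces in N, time in s.
With the tool pointing down it reaches from about 0.425 to 0.925 m from the base axis. Payload 12.5 kg.
Tool frame: the origin (TCP) lies on the centre line of the jaws, within the pads' length; the fingertips stand 17 mm ahead of it and the grasp point (between the pads) lies 2 mm behind it (r.tips_ahead is the distance from the TCP to the fingertips, in m); z points along the fingers, x is the direction in which the jaws open and shut, and the axes are right-handed (so a half turn about z gives the same grasp; the last joint's range is limited). The gripper opens to 85 mm and grips with 20 to 120 N. Pads are 22 mm wide; open, the fingers measure 114 mm over their backs; the gripper's body (76 mm by 85 mm) begins 54 mm behind the grasp point. The pads swing forward as they close: fully open they stand 13 mm farther back than shut.
Start: joints at [57.147, 28.126, 89.318, -0, 62.55, -6.05], TCP at [0.282, 0.558, 0.248] pointing down, gripper open.
Joint ranges: [-177.58, 177.58], [-47.91, 125.51], [2.72, 160], [-65.01, 245.01], [3.68, 167.84], [-153.87, 153.87]. Speed limits (degrees/s): [127.2, 127.2, 159.86, 180, 180, 180].

INTERFACE

Orientations are given as a 3x3 rotation matrix whose columns are the frame's x, y, z axes.
In Python, from workcell import r gives the robot as it stands.
- The arm moves only by the shell command python3 -m crank 'ROWS' [FORCE]. ROWS is JSON, a list of rows, each an object with "offset": the shift along the world's x, y, z in units of 25 mm (1.0 is 25 mm), a list of three; "spin": the turn about the world's z in units of 5 degrees (1.0 is 5 degrees); "hand": the finger opening in mm, from 0 to 85.4. A call has exactly 5 rows; each row is the pose to reach, as a shift and turn from the pose commanded when the call began; what a row does not reach only later rows make up. A row lasts 1/12 s, in which the tool goes at most 41.7 mm and 7.16 degrees, less where a joint would pass 70% of its speed; a pose out of reach is approached as far as the arm can. A call with a gripper value outside its range is refused whole. The fingers move at their own pace and stop on an object; FORCE is the grip in N (left out, the last holds). Time passes only in rows, so rows that repeat a pose let the fingers close, or fill a call up. It gives the time, the measured TCP pose, the force and the opening at its end, in the units of the state.
- r.read_state(): the state, without advancing time (a new reading comes with each control period).
- r.read_camera(name): name is "side" or "top" or "wrist"; returns a dict with "pixels" (480x640x3 uint8, blue, green, red), "intrinsics" (3x3 intrinsics, pixels), "position" and "attitude" of the camera in the world; the wrist camera has in their place "T_tool_cam" (4x4, takes a point from camera to tool coordinates, whose origin is the TCP and whose axes are the tool frame's). Camera axes: x right, y up, looking along -z (the intrinsics and any distortion apply to the point x, -y, -z); pixel columns grow to the right and rows downward; lengths in m; the calibration is good to about 2 mm. The wrist camera is an equidistant fisheye: a pixel r from the principal point sees the ray r / f radians off the axis. A picture is of the moment at which its call begins: read the wrist's pose just before it. There is no depth.
- r.job_done(): hands the job in, once; it reports no verdict.
The state is a dict: "time": time; "qpos": joint angles; "qd": joint speeds; "joint_torque": joint torques, N m; "tool_pos": TCP position; "ee_rot": TCP orientation; "ft_force": force on the tool from outside, world axes, zero at the start; "ft_torque": the same for the moment, N m; "finger_gap": opening from 0.0 (shut) to 1.0 (fully open).
Only numpy, scipy, OpenCV 4.12 (cv2) and the standard library are available. Lean on these libraries where they do the work, as an engineer would, in place of code of your own. Each camera call takes 0.05 s, during which the arm holds its last target.

TASK

Close the jaw of the blue bench gauge to its red mark: roll the knurled wheel round with a fingertip on its top, stroke by stroke, until the white pointer on the sliding jaw stands in line with the red mark, then take the hand away. Work the wheel only: do not push the jaw itself, grip nothing, and leave the ring on the gauge and the red pot, tin and eraser round it where they are.

Things in the scene. Friction and masses are not known exactly. Their poses are not given: they have to be found in the camera images.
- gauge: Adjustable bench gauge, fixed. Blue base 90 (x) x 150 (y) x 10 mm; origin at the centre of its underside, y along the jaw's travel toward the fixed jaw, z up. Fixed steel jaw 44 x 14 mm, 45 mm high, at y = +60 mm. Two grey cheeks, 9 mm thick, 28 mm apart, tops at z = 56 mm, y = -71 to -13 mm, hold the knurled wheel between them. A ticked scale strip runs along the -x edge.
- thumbwheel: Knurled wheel, 56 mm over its 24 brass ribs (2 mm proud), 24 mm wide, axle level along the gauge's x; origin at its centre, at gauge (-4, -42, 38) mm. Friction 0.04 N m, about 1.5 N at the rim; it stays where it is left. It drives the jaw by a rack: 8 mm of jaw per rad, 3.5 mm of rim per mm of jaw.
- wheel_top (a point): Topmost point of the knurled wheel, at mid width on the rib tops, 66 mm above the worktop and 10 mm above the cheeks. Fixed to the gauge, does not turn. Rolling the wheel's top toward the fixed jaw (gauge +y) moves the sliding jaw the same way and closes the gap; rolling it back opens it.
- moving_jaw: Sliding steel jaw, 44 (x) x 16 (y) x 30 mm, top 44 mm above the worktop, with a white front edge; runs along the gauge's y between wheel and fixed jaw. It can travel 38 mm in all, beyond the mark. Origin at the centre of its underside, axes as the gauge's.
- jaw_pointer (a point): Tip of the white pointer, 3 mm wide, that the sliding jaw carries over the scale strip; on the pointer's centre line, 20 mm above the worktop.
- gauge_mark: Red mark, a 10 x 12 x 7 mm clip with a 3 mm wide red pointer, fixed on the base's -x edge beside the scale strip, somewhere along the jaw's travel. Origin on the pointer's centre line, at the clip's underside; axes as the gauge's.
- mark_tip (a point): Tip of the red mark's pointer, on its centre line, 20 mm above the worktop. The jaw is set when jaw_pointer and mark_tip have the same place along the gauge's y.
- ring_blank: Loose grey metal ring, 23 mm across, 8 mm high, lying on the base plate behind the jaws. Origin at the centre of its underside. Leave it.
- pot: Loose red lidded pot, 41 mm across, 30 mm high, on the worktop. Origin at the centre of its underside. Leave it.
- tin: Loose round tin with a green lid, 63 mm across, 19 mm high, on the worktop behind the gauge. Origin at the centre of its underside. Leave it.
- eraser: Loose cream eraser block, 20 x 45 x 14 mm, lying on the worktop. Origin at the centre of its underside. Leave it.

How it is judged (in metres and radians):
On the way:
1. a fingertip is on the knurled wheel (contact force between the fingers and thumbwheel above 0.3 N), for 0.1 s.
At the end, for the whole second after the job is handed in: The white jaw pointer's centre line is within 2 mm of the red mark's along the jaw's travel and the jaw is at rest; the ring is within 10 mm and the pot, tin and eraser within 15 mm of where they stood (y of jaw_pointer in the frame of gauge_mark between -0.002 and 0.002 m and linear speed of moving_jaw below 0.003 m/s and distance of ring_blank from where it was at the start of the episode below 0.01 m and distance of each of pot, tin, eraser from where it was at the start of the episode below 0.015 m); the robot touches nothing.
It fails at once if the sliding jaw is pushed directly (over 2 N) (contact force between any of the fingers, the arm and moving_jaw above 2 N).
It fails at once if the ring is moved over 10 mm (distance of ring_blank from where it was at the start of the episode above 0.01 m).
It fails at once if the pot, tin or eraser are moved or lifted over 15 mm (distance of any of pot, tin, eraser from where it was at the start of the episode above 0.015 m).
It also fails if it takes over 43 s, if anything falls off the work surface, if the arm or the gripper's body presses on something with over 40 N, if the wrist force passes 120 N, or if a joint passes its speed limit or range.

## Working session

There is one attempt and no reset: what is moved stays moved. The work goes in short steps, Python scripts to look and compute and a shell command to move; the robot and the scene stay as the last step left them, time stands still between calls to the robot, and variables do not carry over. Pictures are saved under pics/ and viewed, and the job is handed in when it is done.

```bash
ls; mkdir -p pics; python3 - <<'E'
from workcell import r
import cv2
s=r.read_state();print(s['time'],s['tool_pos'],s['ee_rot'],s['finger_gap'])
for n in('side','top','wrist'):
    c=r.read_camera(n);cv2.imwrite(f'pics/{n}0.png',c['pixels'])
    print(n,c['intrinsics'],c.get('position'),c.get('attitude'),c.get('T_tool_cam'))
E
```

```text
pics
0.0 [0.2816834  0.55766325 0.24769315] [[ 4.50906836e-01  8.92570775e-01 -6.61012928e-04]
 [ 8.92570198e-01 -4.50907302e-01 -1.02321903e-03]
 [-1.21135096e-03 -1.28623984e-04 -9.99999258e-01]] 1.0008989633384808
side [[597.66020222   0.         314.25979928]
 [  0.         597.66020222 237.42674002]
 [  0.           0.           1.        ]] [ 0.35195674 -0.75149914  0.83677695] [[ 0.97840396  0.14063057 -0.15148837]
 [-0.20643371  0.62747489 -0.75077319]
 [-0.01052651  0.76583177  0.64295481]] None
top [[549.73081634   0.         316.86070011]
 [  0.         549.73081634 244.27956445]
 [  0.           0.           1.        ]] [0.36163681 0.11717116 1.36853371] [[-0.02714494  0.98792067 -0.1525644 ]
 [-0.99960767 -0.02788027 -0.00268216]
 [-0.0069033   0.15243174  0.98828989]] None
wrist [[371.64829954   0.         310.19103751]
 [  0.         371.64829954 239.14815465]
 [  0.           0.           1.        ]] None None [[ 9.99999820e-01 -2.74287869e-04  5.34276102e-04  9.73570642e-04]
 [-1.10127988e-04 -9.58278125e-01 -2.85837408e-01 -7.24777565e-02]
 [ 5.90386834e-04  2.85837297e-01 -9.58277982e-01 -1.26768282e-01]
 [ 0.00000000e+00  0.00000000e+00  0.00000000e+00  1.00000000e+00]]
```

View pics/side0.png

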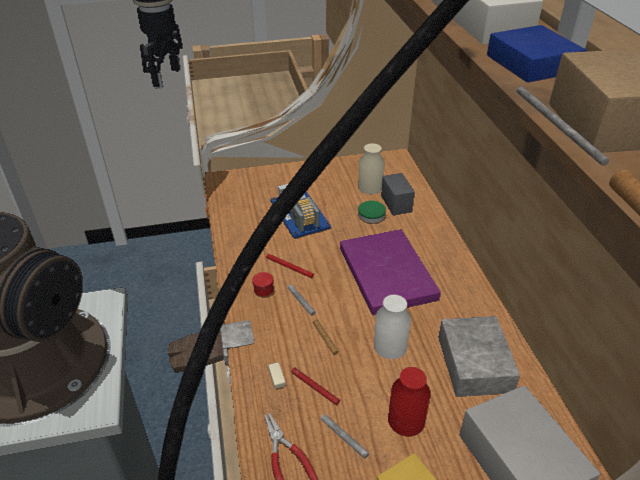

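View pics/top0.png

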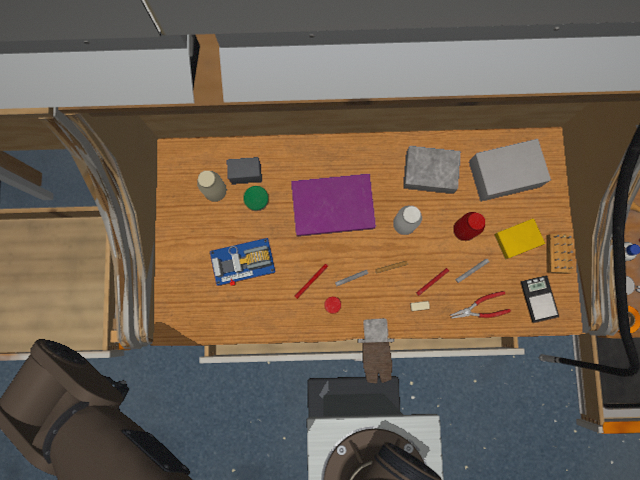

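View pics/wrist0.png

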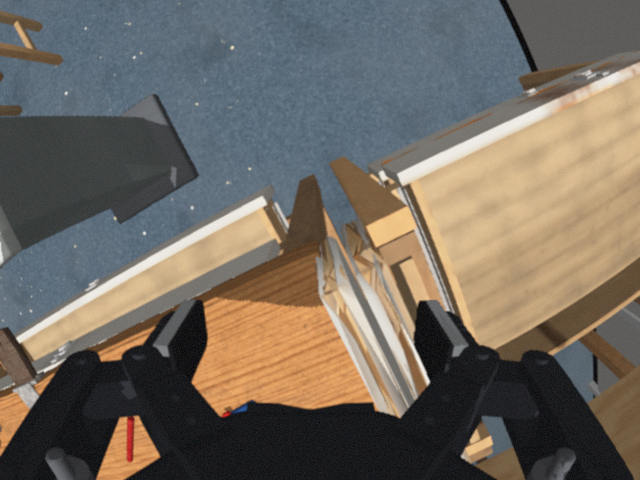

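The top view shows the blue gauge at about (242,261), with its fixed jaw to image left (world +y), the red mark near (233,283) and the wheel near (257,258). I'll enlarge it and measure the base.

```bash
cat > h.py <<'E'
from workcell import r
import cv2, numpy as np
def ray(c,u,v,T=None):
    K=c['intrinsics']
    if c.get('position') is not None:
        d=np.array([(u-K[0,2])/K[0,0],-(v-K[1,2])/K[1,1],-1.]);return np.array(c['position']),np.array(c['attitude'])@d
    dx,dy=u-K[0,2],v-K[1,2];rr=np.hypot(dx,dy);th=rr/K[0,0]
    s=np.sin(th)/max(rr,1e-9);d=np.array([dx*s,-dy*s,-np.cos(th)])
    M=T@c['T_tool_cam'];return M[:3,3],M[:3,:3]@d
def onz(c,u,v,z,T=None):
    p,d=ray(c,u,v,T);return p+d*(z-p[2])/d[2]
def proj(c,P,T=None):
    K=c['intrinsics']
    if c.get('position') is not None:
        q=np.array(c['attitude']).T@(np.array(P)-c['position']);return np.array([K[0,2]+K[0,0]*q[0]/-q[2],K[1,2]-K[1,1]*q[1]/-q[2]])
    M=T@c['T_tool_cam'];q=M[:3,:3].T@(np.array(P)-M[:3,3]);n=np.hypot(q[0],q[1]);th=np.arctan2(n,-q[2])
    return np.array([K[0,2]+K[0,0]*th*q[0]/n,K[1,2]-K[0,0]*th*q[1]/n])
def toolT():
    s=r.read_state();T=np.eye(4);T[:3,:3]=s['ee_rot'];T[:3,3]=s['tool_pos'];return T
E
python3 - <<'E'
from h import *
c=r.read_camera('top');im=c['pixels']
hsv=cv2.cvtColor(im,cv2.COLOR_BGR2HSV)
m=cv2.inRange(hsv,(100,120,60),(125,255,255));w=np.zeros_like(m);w[225:300,195:290]=m[225:300,195:290]
pts=np.column_stack(np.nonzero(w))[:,::-1].astype(np.float32)
lab,st=cv2.connectedComponentsWithStats(w)[1:3];print(st)
P=np.array([onz(c,u,v,.01)[:2] for u,v in pts]).astype(np.float32)
rc=cv2.minAreaRect(P*1000);print(rc,cv2.boxPoints(rc))
cv2.imwrite('pics/topz.png',cv2.resize(im[225:300,190:295],None,fx=7,fy=7,interpolation=cv2.INTER_CUBIC))
E
```

```text
[[     0      0    640    480 306412]
 [   234    238     41     44    463]
 [   211    247     21     14    189]
 [   230    247      6      7     31]
 [   243    268      7      4     17]
 [   223    271     13      6     38]
 [   240    272      2      1      2]
 [   216    276     14      9     48]]
((534.0276489257812, 307.5959777832031), (88.3740234375, 146.88706970214844), 11.72704792022705) [[475.83557 370.52554]
 [505.6903  226.70444]
 [592.2197  244.66641]
 [562.365   388.48752]]
```

View pics/topz.png

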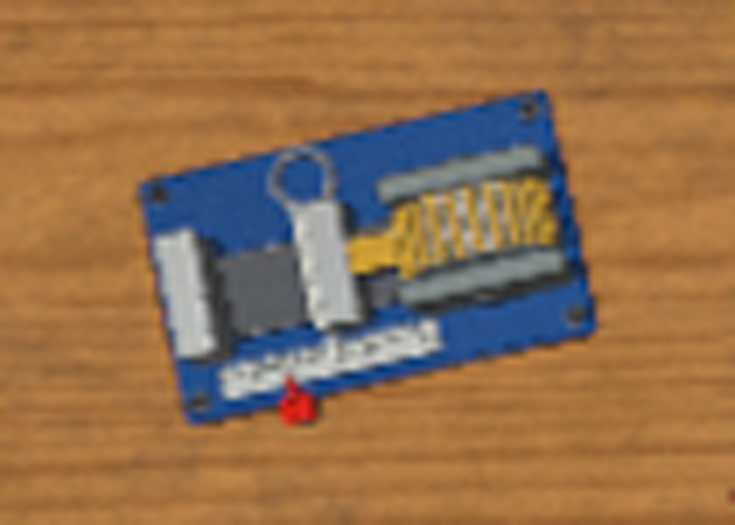

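```bash
python3 -c "
from workcell import r;print(r.tips_ahead)"; python3 -m crank '[{"offset":[1.0,-1.2,0],"spin":0.8,"hand":0},{"offset":[2.0,-2.4,0],"spin":1.6,"hand":0},{"offset":[3.1,-3.6,0],"spin":2.4,"hand":0},{"offset":[4.1,-4.7,0],"spin":3.2,"hand":0},{"offset":[5.1,-5.8,0],"spin":3.9,"hand":0}]' 20
python3 -m crank '[{"offset":[1.0,-1.2,-0.5],"spin":0.8,"hand":0},{"offset":[2.0,-2.4,-1.0],"spin":1.6,"hand":0},{"offset":[3.1,-3.6,-1.5],"spin":2.4,"hand":0},{"offset":[4.2,-4.8,-2.0],"spin":3.2,"hand":0},{"offset":[5.2,-5.9,-2.4],"spin":3.8,"hand":0}]'
```

```text
0.017
time: 0.62
tool_pos: [0.4102, 0.4113, 0.2483]
ee_rot: [[0.123, 0.992, -0.0], [0.992, -0.123, -0.0], [-0.0, -0.0, -1.0]]
ft_force: [0.4, 0.1, -0.3]
finger_gap: 0.3
time: 1.03
tool_pos: [0.5403, 0.2636, 0.1876]
ee_rot: [[-0.206, 0.979, -0.0], [0.979, 0.206, -0.0], [0.0, -0.0, -1.0]]
ft_force: [1.3, -0.4, 0.1]
finger_gap: -0.002
```

```bash
python3 - <<'E'
from h import *
for n in('wrist','top','side'):
    c=r.read_camera(n);cv2.imwrite(f'pics/{n}1.png',c['pixels'])
c=r.read_camera('side');cv2.imwrite('pics/side1z.png',cv2.resize(c['pixels'][160:260,240:350],None,fx=6,fy=6,interpolation=cv2.INTER_CUBIC))
E
```

```text
(no output)
```

View pics/wrist1.png

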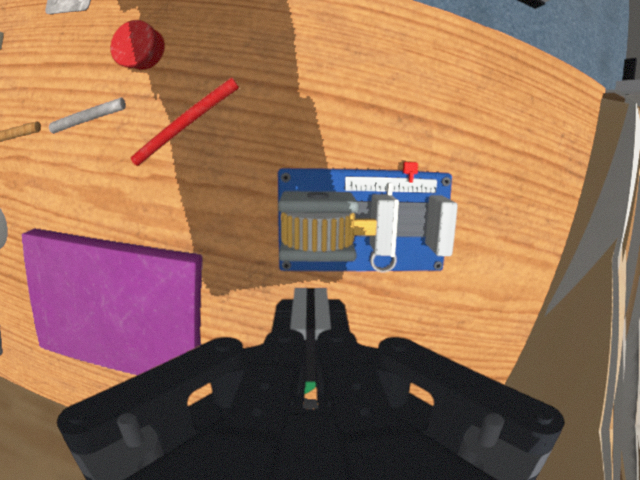

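View pics/side1z.png

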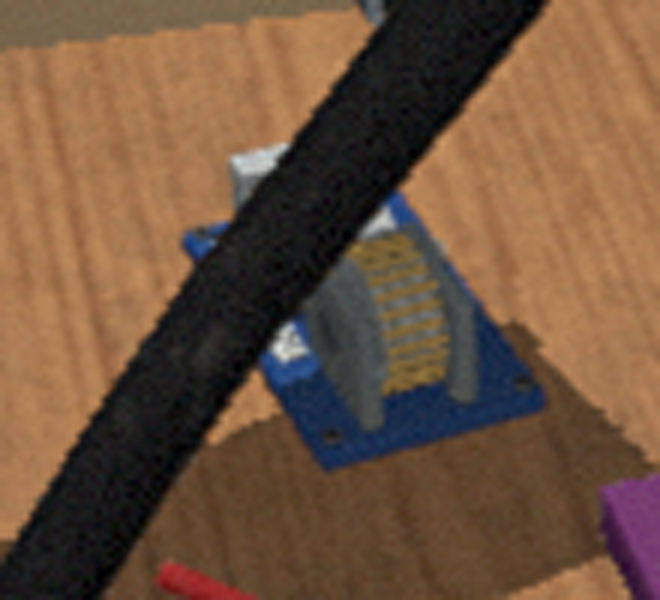

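The wrist view shows the gauge in full: the white pointer tip is at about (390,186), the red mark pointer at (410,178), the jaw at (387,225) and the wheel top at (318,230). I'll zoom and measure.

```bash
cat >> h.py <<'E'
def gauge(c,T):
    im=c['pixels'];hsv=cv2.cvtColor(im,cv2.COLOR_BGR2HSV)
    m=cv2.inRange(hsv,(105,150,50),(125,255,255));m[:130]=0;m[320:]=0;m[:,:230]=0;m[:,520:]=0
    y,x=np.nonzero(m);P=np.array([onz(c,u,v,.01,T)[:2]*1000 for u,v in zip(x,y)]).astype(np.float32)
    rc=cv2.minAreaRect(P);return rc
E
python3 - <<'E'
from h import *
T=toolT();c=r.read_camera('wrist');im=c['pixels']
print(T[:3,3],gauge(c,T),cv2.boxPoints(gauge(c,T)))
cv2.imwrite('pics/w1z.png',cv2.resize(im[155:280,270:465],None,fx=4,fy=4,interpolation=cv2.INTER_CUBIC))
gy=np.array([-.203,.979,0]);
a=onz(c,390,186,.02,T);b=onz(c,410,178,.02,T);print(a,b,(b-a)@gy)
print(proj(c,[.5386,.2657,.066],T))
E
```

```text
[0.53960347 0.26450628 0.18777075] ((533.270751953125, 310.6179504394531), (87.52043151855469, 146.825439453125), 11.615294456481934) [[475.6258  373.7166 ]
 [505.18756 229.89796]
 [590.9157  247.51929]
 [561.35394 391.33795]]
[0.49780991 0.3224766  0.02      ] [0.48763468 0.33731581 0.02      ] 0.016593158471703017
[311.44713234 235.43059072]
```

View pics/w1z.png

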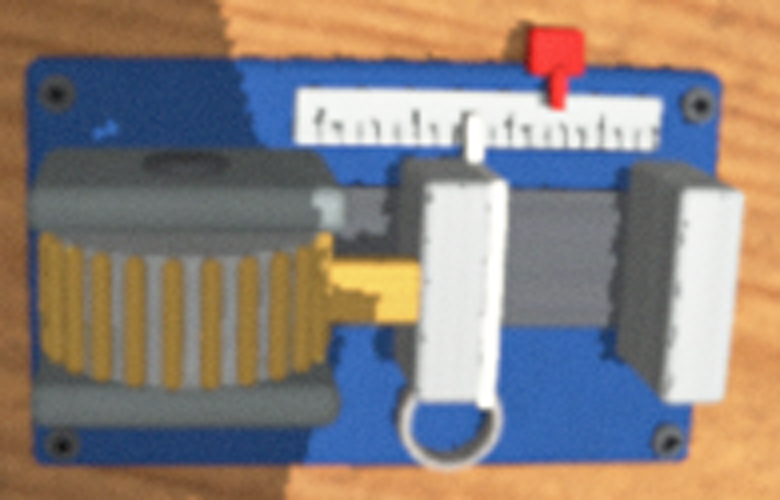

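```bash
python3 -m crank '[{"offset":[0.06,-0.38,-1.0],"spin":0,"hand":0},{"offset":[0.06,-0.38,-2.0],"spin":0,"hand":0},{"offset":[0.06,-0.38,-3.0],"spin":0,"hand":0},{"offset":[0.06,-0.38,-3.7],"spin":0,"hand":0},{"offset":[0.06,-0.38,-3.84],"spin":0,"hand":0}]'
python3 - <<'E'
from h import *
T=toolT();c=r.read_camera('wrist');im=c['pixels'];print(T[:3,3],r.read_state()['ft_force'])
cv2.imwrite('pics/w2.png',im)
E
```

```text
time: 1.7
tool_pos: [0.5389, 0.2569, 0.0901]
ee_rot: [[-0.204, 0.979, -0.003], [0.979, 0.204, -0.001], [-0.0, -0.004, -1.0]]
ft_force: [0.5, -0.4, 0.5]
finger_gap: 0.0
[0.53894978 0.25685266 0.09013157] [ 0.63828618 -0.11177595  0.35248394]
```

View pics/w2.png

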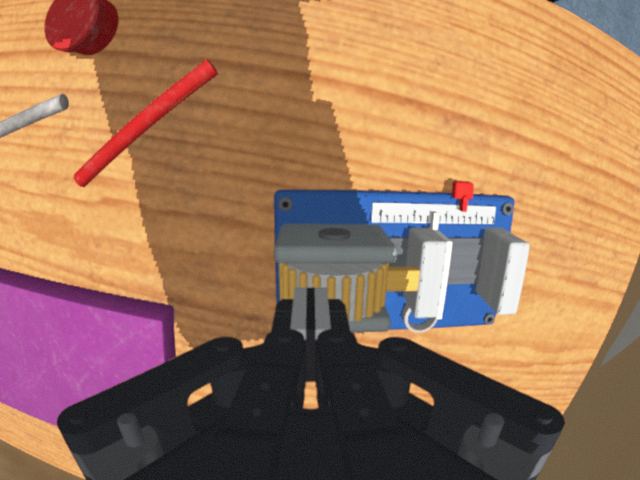

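```bash
python3 -m crank '[{"offset":[0,0,-0.1],"spin":0,"hand":0},{"offset":[0,0,-0.2],"spin":0,"hand":0},{"offset":[0,0,-0.28],"spin":0,"hand":0},{"offset":[0,0,-0.34],"spin":0,"hand":0},{"offset":[0,0,-0.36],"spin":0,"hand":0}]'
```

```text
time: 2.17
tool_pos: [0.5409, 0.256, 0.0837]
ee_rot: [[-0.203, 0.979, 0.001], [0.979, 0.203, 0.0], [0.0, 0.001, -1.0]]
ft_force: [0.3, -0.4, -0.1]
finger_gap: -0.002
```

```bash
python3 -m crank '[{"offset":[0,0,-0.1],"spin":0,"hand":0},{"offset":[0,0,-0.12],"spin":0,"hand":0},{"offset":[-0.05,0.24,-0.12],"spin":0,"hand":0},{"offset":[-0.1,0.48,-0.12],"spin":0,"hand":0},{"offset":[-0.15,0.72,-0.12],"spin":0,"hand":0}]'
python3 - <<'E'
from h import *
T=toolT();c=r.read_camera('wrist');im=c['pixels'];print(T[:3,3],r.read_state()['ft_force'])
cv2.imwrite('pics/w3.png',im)
E
```

```text
time: 2.58
tool_pos: [0.5378, 0.2738, 0.0825]
ee_rot: [[-0.202, 0.979, 0.002], [0.979, 0.202, 0.001], [0.0, 0.003, -1.0]]
ft_force: [-3.8, -3.3, 20.3]
finger_gap: 0.001
[0.53778045 0.27381718 0.08251703] [-5.22026479  0.25475622 19.56818009]
```

View pics/w3.png

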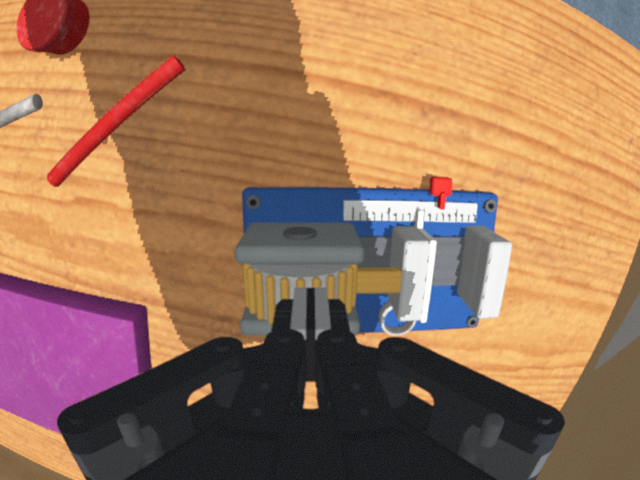

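```bash
python3 -m crank '[{"offset":[-0.04,0.2,0],"spin":0,"hand":0},{"offset":[-0.07,0.34,0],"spin":0,"hand":0},{"offset":[-0.07,0.34,0.0],"spin":0,"hand":0},{"offset":[-0.07,0.34,0.3],"spin":0,"hand":0},{"offset":[-0.07,0.34,0.5],"spin":0,"hand":0}]'
cat >> h.py <<'E'
def look(n):
    T=toolT();c=r.read_camera('wrist');im=c['pixels']
    hsv=cv2.cvtColor(im,cv2.COLOR_BGR2HSV)
    m=cv2.inRange(hsv,(0,170,90),(8,255,255))|cv2.inRange(hsv,(172,170,90),(180,255,255));m[:140]=0;m[250:]=0;m[:,350:]=m[:,350:];m[:,:350]=0
    y,x=np.nonzero(m);x0=int(x.mean())-70;y0=int(y.mean())-30
    z=cv2.resize(im[y0:y0+75,x0:x0+100],None,fx=8,fy=8,interpolation=cv2.INTER_CUBIC);cv2.imwrite(f'pics/{n}.png',z)
    print(T[:3,3],'origin',x0,y0,r.read_state()['time'],r.read_state()['ft_force']);np.savez('last.npz',T=T,x0=x0,y0=y0)
def gap(a,b):
    z=np.load('last.npz');c=r.read_camera('wrist');T=z['T'];gy=np.array([-.2025,.9793,0])
    f=lambda q:onz(c,z['x0']+(q[0]+.5)/8-.5,z['y0']+(q[1]+.5)/8-.5,.02,T)
    A,B=f(a),f(b);print(A,B,'gap mm',(B-A)@gy*1000)
E
python3 -c "
from h import *;look('z1')"
```

```text
time: 3.05
tool_pos: [0.5352, 0.2822, 0.0932]
ee_rot: [[-0.203, 0.979, -0.001], [0.979, 0.203, -0.0], [0.0, -0.001, -1.0]]
ft_force: [-0.3, 0.6, 0.4]
finger_gap: 0.005
[0.53524829 0.2822321  0.09318832] origin 350 156 3.1 [-0.18917013  0.0684954   0.1028483 ]
```

View pics/z1.png

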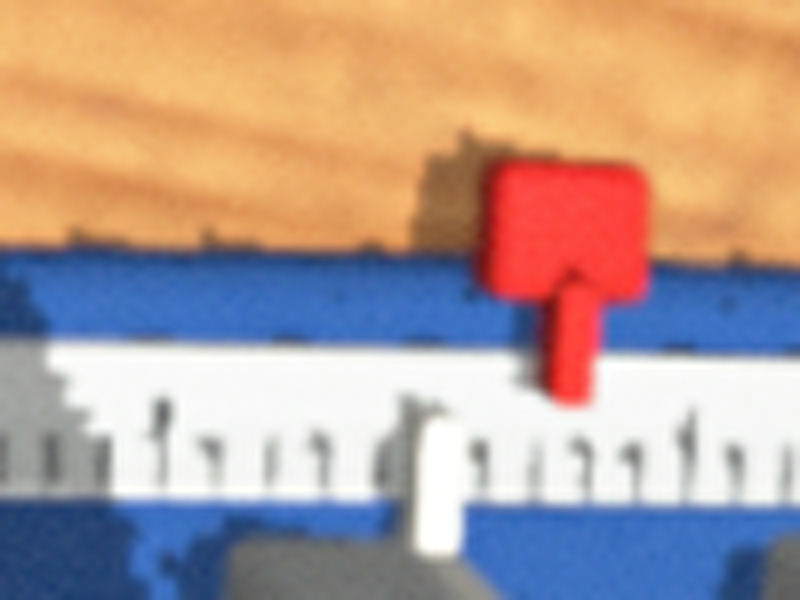

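The white pointer's tip is at zoom (438,425) and the red tip at (572,395).

```bash
python3 -c "
from h import *;gap((438,425),(572,395))"
```

```text
[0.49482753 0.3283     0.02      ] [0.49057852 0.33739556 0.02      ] gap mm 9.767708057372996
```

```bash
python3 -m crank '[{"offset":[0.11,-0.53,0.1],"spin":0,"hand":0},{"offset":[0.22,-1.06,0.1],"spin":0,"hand":0},{"offset":[0.22,-1.06,-0.2],"spin":0,"hand":0},{"offset":[0.22,-1.06,-0.4],"spin":0,"hand":0},{"offset":[0.22,-1.06,-0.5],"spin":0,"hand":0}]'
python3 -m crank '[{"offset":[-0.04,0.21,0],"spin":0,"hand":0},{"offset":[-0.09,0.42,0],"spin":0,"hand":0},{"offset":[-0.13,0.63,0],"spin":0,"hand":0},{"offset":[-0.17,0.84,0],"spin":0,"hand":0},{"offset":[-0.22,1.06,0],"spin":0,"hand":0}]'
python3 -m crank '[{"offset":[0,0,0],"spin":0,"hand":0},{"offset":[0,0,0.0],"spin":0,"hand":0},{"offset":[0,0,0.25],"spin":0,"hand":0},{"offset":[0,0,0.5],"spin":0,"hand":0},{"offset":[0,0,0.5],"spin":0,"hand":0}]'
python3 -c "
from h import *;look('z2')"
```

```text
time: 3.57
tool_pos: [0.541, 0.255, 0.0799]
ee_rot: [[-0.202, 0.979, -0.0], [0.979, 0.202, -0.001], [-0.0, -0.001, -1.0]]
ft_force: [-5.0, -11.6, 30.7]
finger_gap: 0.003
time: 3.98
tool_pos: [0.5354, 0.2827, 0.0814]
ee_rot: [[-0.203, 0.979, 0.001], [0.979, 0.203, 0.001], [0.0, 0.001, -1.0]]
ft_force: [-0.4, -0.9, 1.0]
finger_gap: -0.001
time: 4.4
tool_pos: [0.5356, 0.2825, 0.0937]
ee_rot: [[-0.203, 0.979, 0.001], [0.979, 0.203, 0.0], [0.0, 0.001, -1.0]]
ft_force: [0.3, -0.5, -0.5]
finger_gap: 0.002
[0.53562928 0.28253411 0.09370888] origin 349 155 4.45 [ 0.61518611  0.42349127 -0.43733717]
```

View pics/z2.png

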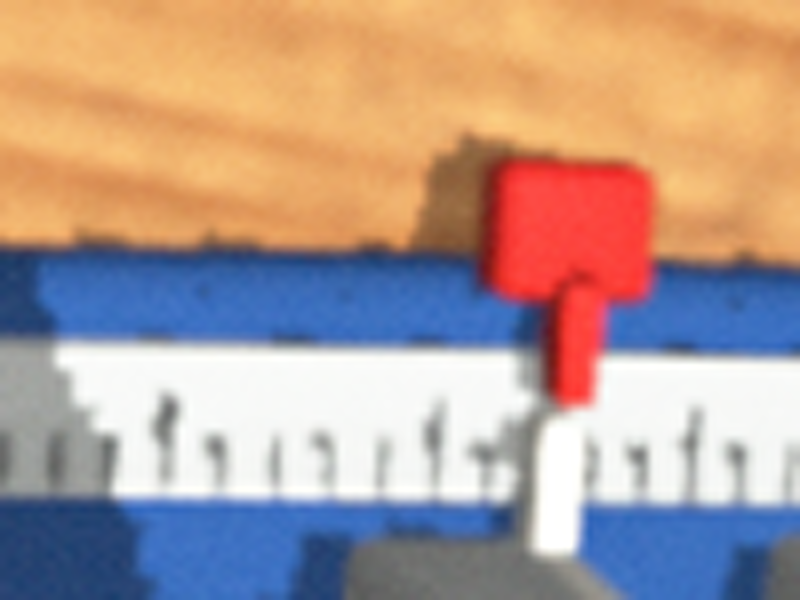

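```bash
python3 -c "
from h import *;gap((560,420),(574,397));gap((438,425),(572,395))
import numpy as np
c=r.read_camera('wrist');T=toolT();g=np.array([.9793,.2025,0]);z=np.load('last.npz')
f=lambda P:(proj(c,P,T)-[z['x0'],z['y0']]+.5)*8
A=onz(c,*[z['x0']+574/8,z['y0']+397/8],.02,T);print([f(A+g*k) for k in(-.005,0,.003)])"
```

```text
[0.49263771 0.3367681  0.02      ] [0.49080445 0.33734107 0.02      ] gap mm 0.932351694789736
[0.49495434 0.32805775 0.02      ] [0.49069786 0.33715615 0.02      ] gap mm 9.771990799665103
[array([582.48561724, 331.08445088]), array([578., 401.]), array([575.17755751, 442.65348101])]
```

```bash
python3 -m crank '[{"offset":[0.06,-0.28,0],"spin":0,"hand":0},{"offset":[0.11,-0.55,0],"spin":0,"hand":0},{"offset":[0.11,-0.55,-0.2],"spin":0,"hand":0},{"offset":[0.11,-0.55,-0.4],"spin":0,"hand":0},{"offset":[0.11,-0.55,-0.48],"spin":0,"hand":0}]'
python3 -m crank '[{"offset":[0,0,0],"spin":0,"hand":0},{"offset":[-0.01,0.05,0],"spin":0,"hand":0},{"offset":[-0.02,0.1,0],"spin":0,"hand":0},{"offset":[-0.03,0.13,0],"spin":0,"hand":0},{"offset":[-0.03,0.13,0],"spin":0,"hand":0}]'
python3 -m crank '[{"offset":[-0.03,0.13,0],"spin":0,"hand":0},{"offset":[-0.03,0.13,0.1],"spin":0,"hand":0},{"offset":[-0.03,0.13,0.25],"spin":0,"hand":0},{"offset":[-0.03,0.13,0.5],"spin":0,"hand":0},{"offset":[-0.03,0.13,0.5],"spin":0,"hand":0}]'
python3 -c "
from h import *;look('z3')"
```

```text
time: 5.02
tool_pos: [0.5384, 0.2685, 0.0822]
ee_rot: [[-0.202, 0.979, 0.001], [0.979, 0.202, 0.0], [0.0, 0.001, -1.0]]
ft_force: [-11.3, -3.5, 43.3]
finger_gap: -0.001
time: 5.43
tool_pos: [0.5376, 0.2721, 0.0824]
ee_rot: [[-0.203, 0.979, 0.002], [0.979, 0.203, 0.001], [0.0, 0.002, -1.0]]
ft_force: [-5.3, -2.5, 22.7]
finger_gap: -0.002
time: 5.85
tool_pos: [0.5369, 0.2752, 0.0941]
ee_rot: [[-0.203, 0.979, 0.001], [0.979, 0.203, 0.0], [0.0, 0.001, -1.0]]
ft_force: [0.6, -0.6, 0.4]
finger_gap: -0.003
[0.53687769 0.27521443 0.09405118] origin 361 156 5.9 [-0.30447544  0.05694268  0.32331035]
```

View pics/z3.png

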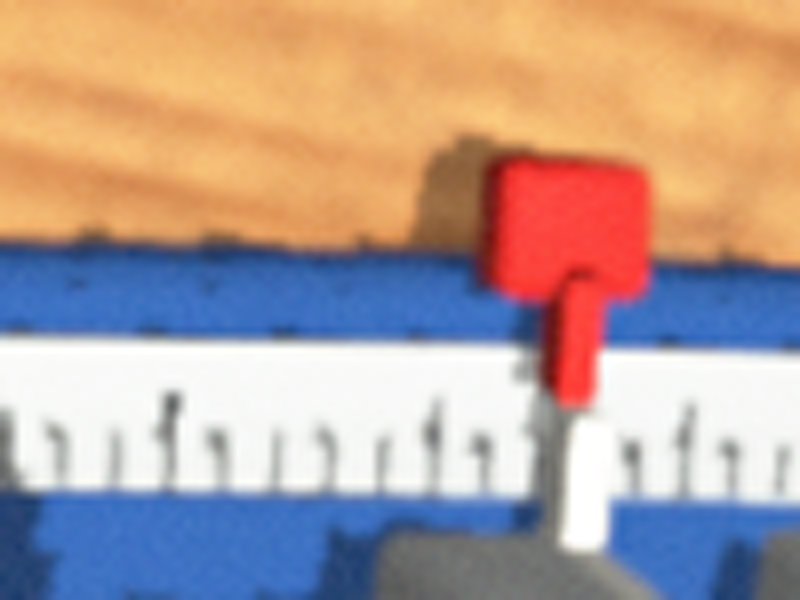

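```bash
python3 -m crank '[{"offset":[-0.15,0.7,0.5],"spin":0,"hand":0},{"offset":[-0.3,1.4,1.0],"spin":0,"hand":0},{"offset":[-0.45,2.1,1.0],"spin":0,"hand":0},{"offset":[-0.53,2.55,1.0],"spin":0,"hand":0},{"offset":[-0.53,2.55,1.0],"spin":0,"hand":0}]'
python3 -c "
from h import *;look('z4')
c=r.read_camera('wrist');im=c['pixels'];cv2.imwrite('pics/w4.png',im)"
```

```text
time: 6.32
tool_pos: [0.5227, 0.3405, 0.1179]
ee_rot: [[-0.204, 0.979, -0.0], [0.979, 0.204, 0.0], [0.0, -0.0, -1.0]]
ft_force: [-0.6, 0.1, -0.2]
finger_gap: -0.002h.py:29: RuntimeWarning: Mean of empty slice.
  y,x=np.nonzero(m);x0=int(x.mean())-70;y0=int(y.mean())-30
  ret = ret.dtype.type(ret / rcount)
Traceback (most recent call last):
  File "h.py", line 29, in look
    y,x=np.nonzero(m);x0=int(x.mean())-70;y0=int(y.mean())-30
                         ~~~^^^^^^^^^^
ValueError: cannot convert float NaN to integer
```

```bash
sed -i 's/m\[:,:350\]=0/m[:,:270]=0/' h.py; python3 -c "
from h import *
look('z4')
c=r.read_camera('wrist');im=c['pixels'];cv2.imwrite('pics/w4.png',im)"
```

```text
[0.52282336 0.33934479 0.11769392] origin 247 149 6.4167 [ 0.5789172  -0.70600314  0.20951515]
```

View pics/w4.png

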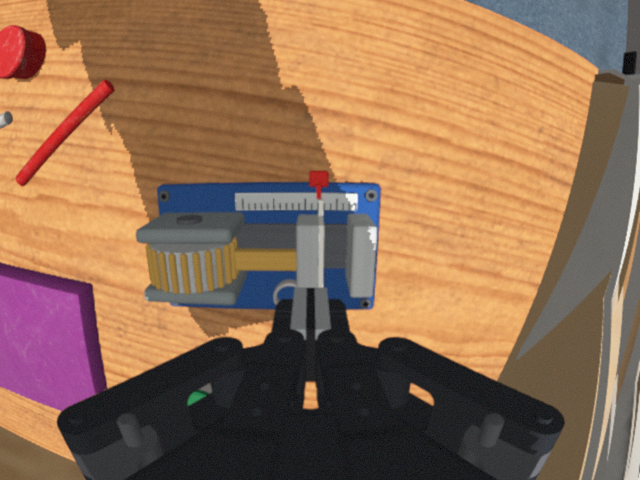

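View pics/z4.png

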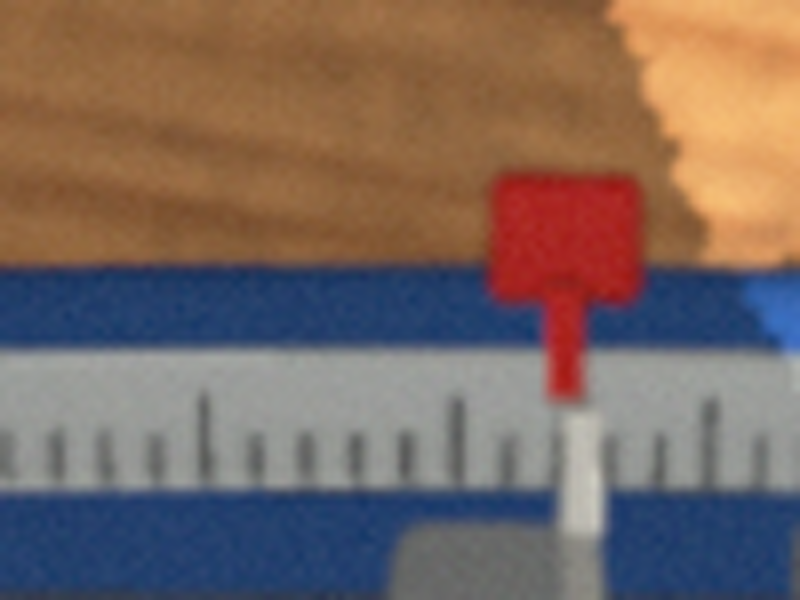

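Seen from straight above, red centre is at 566 and white centre at 583 with 40 px per 3 mm, so the jaw has overshot by about 1.2 mm. I'll roll it back about 4 mm of rim.

```bash
python3 -m crank '[{"offset":[0.2,-0.9,0],"spin":0,"hand":0},{"offset":[0.4,-1.8,0],"spin":0,"hand":0},{"offset":[0.59,-2.69,-0.3],"spin":0,"hand":0},{"offset":[0.59,-2.69,-0.6],"spin":0,"hand":0},{"offset":[0.59,-2.69,-0.9],"spin":0,"hand":0}]'
python3 -m crank '[{"offset":[0,0,0],"spin":0,"hand":0},{"offset":[0,0,0],"spin":0,"hand":0},{"offset":[0,0,-0.2],"spin":0,"hand":0},{"offset":[0,0,-0.4],"spin":0,"hand":0},{"offset":[0,0,-0.46],"spin":0,"hand":0}]'
python3 -c "
from h import *
look('z5')"
```

```text
time: 6.88
tool_pos: [0.5385, 0.2699, 0.0953]
ee_rot: [[-0.2, 0.98, -0.0], [0.98, 0.2, -0.0], [0.0, -0.0, -1.0]]
ft_force: [-0.2, -0.0, -0.1]
finger_gap: -0.002
time: 7.3
tool_pos: [0.5377, 0.272, 0.0836]
ee_rot: [[-0.203, 0.979, -0.001], [0.979, 0.203, -0.0], [-0.0, -0.001, -1.0]]
ft_force: [0.2, -0.3, -0.6]
finger_gap: 0.002
[0.53767987 0.27198663 0.08358143] origin 372 159 7.35 [-0.12979867  0.51594022 -1.21023735]
```

View pics/z5.png

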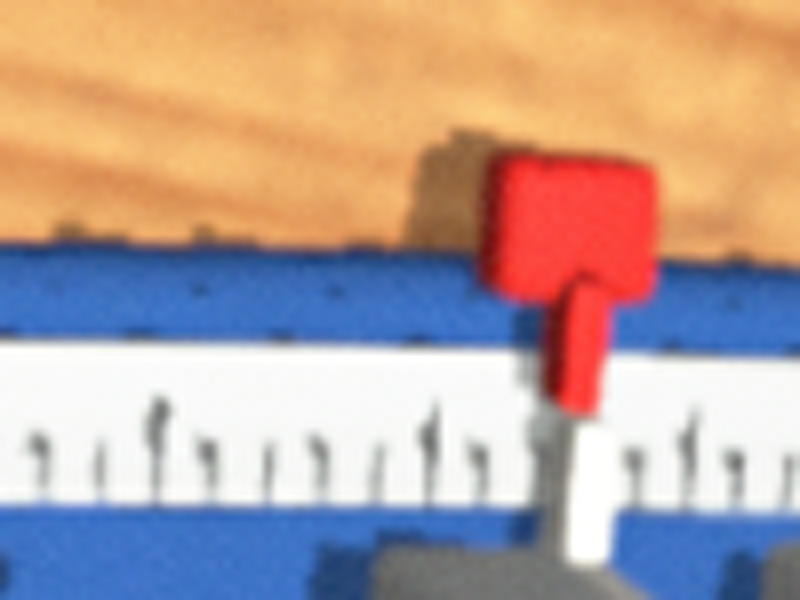

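```bash
python3 -m crank '[{"offset":[0,0,-0.07],"spin":0,"hand":0},{"offset":[0.01,-0.06,-0.07],"spin":0,"hand":0},{"offset":[0.02,-0.12,-0.07],"spin":0,"hand":0},{"offset":[0.03,-0.16,-0.07],"spin":0,"hand":0},{"offset":[0.03,-0.16,-0.07],"spin":0,"hand":0}]'
python3 -c "
from h import *
look('z6')"
```

```text
time: 7.77
tool_pos: [0.539, 0.2676, 0.0828]
ee_rot: [[-0.203, 0.979, 0.001], [0.979, 0.203, 0.0], [0.0, 0.001, -1.0]]
ft_force: [-0.9, 0.4, 3.1]
finger_gap: -0.0
[0.53898773 0.26763861 0.08281166] origin 380 159 7.8167 [-0.10156316  0.31714139  2.99159234]
```

View pics/z6.png

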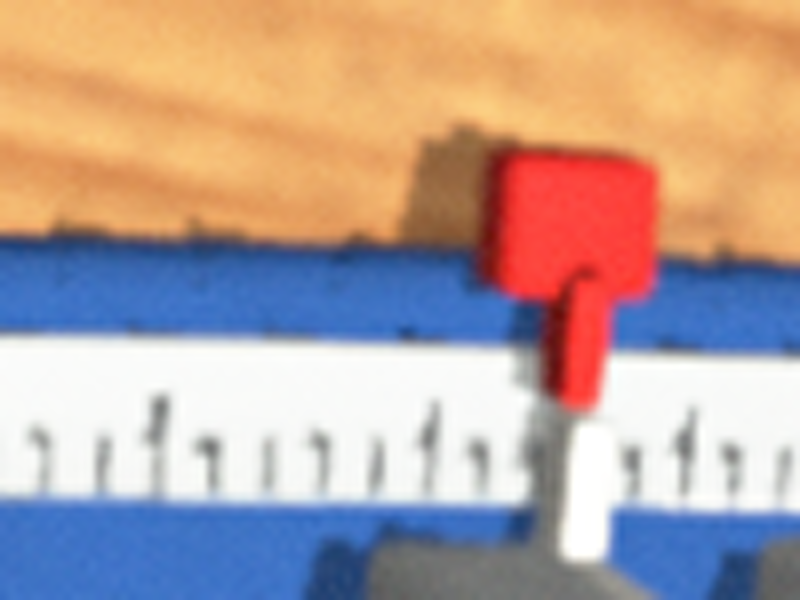

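```bash
python3 -m crank '[{"offset":[0,0,-0.07],"spin":0,"hand":0},{"offset":[0.01,-0.05,-0.07],"spin":0,"hand":0},{"offset":[0.02,-0.1,-0.07],"spin":0,"hand":0},{"offset":[0.03,-0.13,-0.07],"spin":0,"hand":0},{"offset":[0.03,-0.13,-0.07],"spin":0,"hand":0}]'
python3 -c "
from h import *
look('z7')"
```

```text
time: 8.23
tool_pos: [0.5397, 0.2646, 0.0825]
ee_rot: [[-0.203, 0.979, 0.001], [0.979, 0.203, 0.001], [0.001, 0.002, -1.0]]
ft_force: [-4.5, 0.1, 20.2]
finger_gap: 0.006
[0.53974636 0.2645799  0.08250972] origin 386 158 8.2833 [-5.08085705  0.02669732 19.24513723]
```

View pics/z7.png

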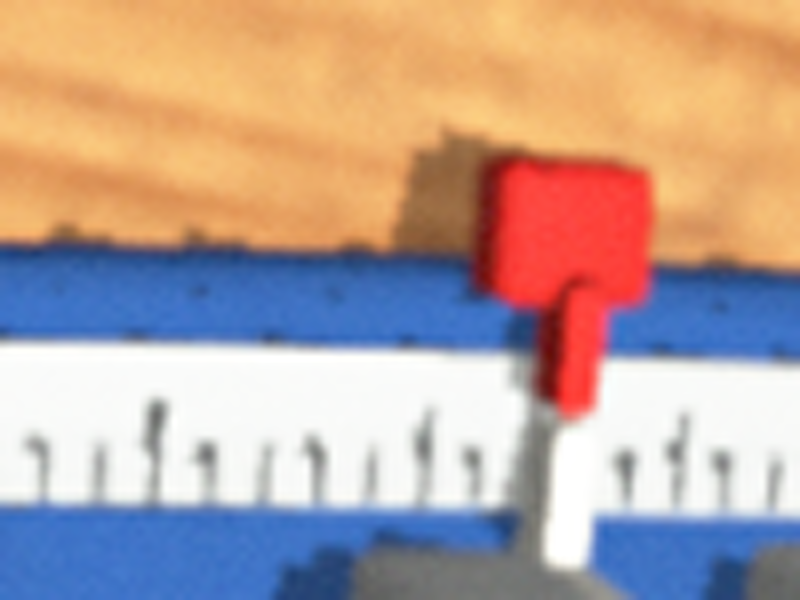

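Now the white face spans 549–596 and the red tip's lit face 554–597, so they look in line. I'll lift straight off, then view from above.

```bash
python3 -m crank '[{"offset":[0,0,0.1],"spin":0,"hand":0},{"offset":[0,0,0.4],"spin":0,"hand":0},{"offset":[0,0,1.0],"spin":0,"hand":0},{"offset":[-0.15,0.7,1.5],"spin":0,"hand":0},{"offset":[-0.3,1.4,1.5],"spin":0,"hand":0}]'
python3 -m crank '[{"offset":[-0.15,0.7,0],"spin":0,"hand":0},{"offset":[-0.3,1.5,0],"spin":0,"hand":0},{"offset":[-0.3,1.5,0],"spin":0,"hand":0},{"offset":[-0.3,1.5,0],"spin":0,"hand":0},{"offset":[-0.3,1.5,0],"spin":0,"hand":0}]'
python3 -c "
from h import *
look('z8')
c=r.read_camera('top');cv2.imwrite('pics/top8.png',c['pixels'])"
```

```text
time: 8.7
tool_pos: [0.533, 0.2995, 0.1208]
ee_rot: [[-0.201, 0.98, 0.003], [0.98, 0.201, 0.001], [0.001, 0.003, -1.0]]
ft_force: [-0.2, 0.3, 0.3]
finger_gap: 0.001
time: 9.12
tool_pos: [0.5245, 0.3364, 0.1182]
ee_rot: [[-0.203, 0.979, -0.0], [0.979, 0.203, -0.0], [-0.0, -0.001, -1.0]]
ft_force: [-0.2, 0.6, 0.3]
finger_gap: -0.0
[0.52449972 0.33638624 0.11820084] origin 252 147 9.1667 [ 0.33765102 -0.2199704  -0.01635124]
```

View pics/z8.png

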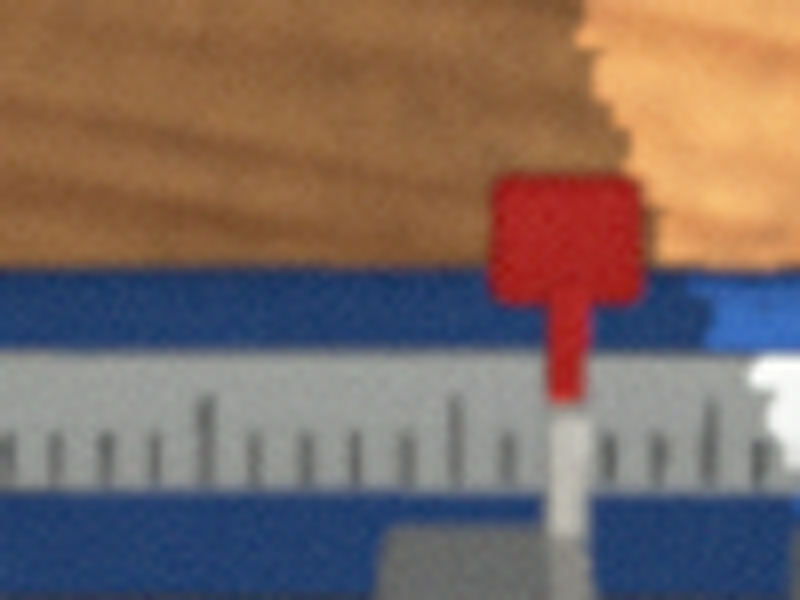

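View pics/top8.png

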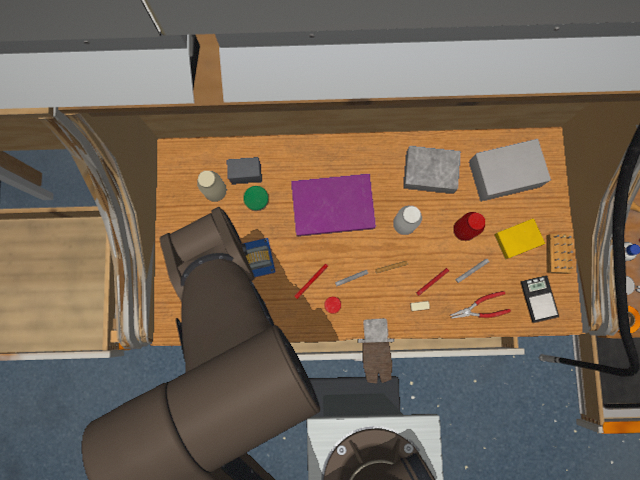

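From above, red centre is 566 and white centre 570, about 0.3 mm apart. The pot, tin and eraser are at the same pixels as at the start. I'll raise the hand and hand in.

```bash
python3 -m crank '[{"offset":[0,0,0.7],"spin":0,"hand":0},{"offset":[0,0,1.5],"spin":0,"hand":0},{"offset":[0,0,2.5],"spin":0,"hand":0},{"offset":[0,0,2.5],"spin":0,"hand":0},{"offset":[0,0,2.5],"spin":0,"hand":0}]'
python3 -c "
from h import *
print(r.job_done())"
```

```text
time: 9.63
tool_pos: [0.5252, 0.3363, 0.182]
ee_rot: [[-0.202, 0.979, 0.002], [0.979, 0.202, 0.001], [0.001, 0.002, -1.0]]
ft_force: [-0.4, -0.7, -1.1]
finger_gap: -0.001
the job is handed in; nothing more can be done
None
```

The jaw is set to the red mark and the job is handed in, at about 9.6 s of the 43 s allowed; no verdict was reported.

- **Strokes:** I rolled the wheel's top with the shut fingertips. It took two full strokes and one short one toward the fixed jaw, which overshot by about 1.2 mm. A short stroke back corrected it, after a first light try at about 3 N barely moved the jaw. The hand was then lifted well clear.
- **Pointer:** The last overhead view put the white pointer about 0.3 mm from the red mark, against the 2 mm allowed. An earlier, oblique view had read about 0.9 mm short before that third stroke, so oblique readings were less certain.
- **Loose items:** In the last top picture the pot, tin and eraser were at the same pixels as at the start. In that picture the arm hid the ring. It was last seen in the wrist view before the final stroke, on the base behind the jaws. I compared these by eye and did not measure them.
- **Forces:** The highest reading I saw was about 43 N of fingertip pressure on the wheel, and it was near zero after lifting. The 40 N limit is for the arm and gripper body. I took this as fingertip force only, but did not check that separately.

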